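# Switch the vial sorter's seesaw gate and release the waiting vials

## Task

Two sample vials are waiting on the feed ramp of the vial sorter, but its seesaw gate is tipped towards the wrong collecting lane for them. With a fingertip, press down the raised orange paddle so that the gate rocks over its pivot and lies on its other stop, then press the green release key down so that both vials roll down the other chute into that lane, and let the key come up again. Do not touch, lift or carry the vials themselves, and leave the other things on the bench where they are.

Things in the scene. Friction and masses are not known exactly. Their poses are not given: they have to be found in the camera images.
- sorter: the vial sorter, an aluminium and clear acrylic stand fixed to the bench, 262 mm wide (y), 175 mm high. Origin on the bench straight under the gate's axle, mid-width; x points to its back (away from the robot; it stands turned by up to 0.3 rad either way), y to its left, z up. Its front cheek's and rails' front faces are at x = -32 mm; cheek tops at z = 148 mm, over abs(y) < 46 mm
- feed_top (a point): upper end of the feed ramp, which slopes down from here on the sorter's -y side (y = -92 mm, z = 144 mm) to a drop shaft over the gate's axle, where vials fall about 30 mm on to the gate. The ramp's rails and end plate reach z = 174 mm
- blue_lane (a point): middle of the floor of the blue-lined collecting lane on the sorter's +y side, 100 mm from its middle, 38 mm above the bench. The lane slopes down outwards to an end stop at 121 mm; vials that have arrived lie against the stop and each other, centres 45 to 60 mm above the bench
- yellow_lane (a point): the same point of the yellow-lined collecting lane on the sorter's -y side, under the feed ramp
- gate (a joint): angle of the seesaw gate about its level axle (along the sorter's x, 80 mm up), rad. Stops at +0.38 and -0.38; it starts on either. Positive: the +y paddle is raised, it feeds the yellow lane (-y side). Negative: the -y paddle is raised, it feeds the blue lane (+y side). A tumbler weight over the axle makes it fall on to the nearer stop once past level; about 0.5 N on a paddle rocks it
- paddle_left (a point): middle of the top face of the orange finger paddle on the sorter's +y side, part of the gate but in front of the tower: 80 mm before the sorter's origin, 70 mm to the side when level. The paddle is 52 (x) by 34 (y) by 6 mm, with black ribs. Its top is 112 mm above the bench when raised, 86 mm level, 60 mm down; free space below
- paddle_right (a point): the same point of the paddle on the sorter's -y side
- release (a joint): travel of the green release key, m: 0 up, 0.015 fully down. A steel blade on it stands across the feed ramp and holds the vials; from about 0.011 on it is low enough for them to roll. A spring (2 to 4 N) lifts it as soon as it is let go; kept down for two seconds, it lets both vials pass
- release_top (a point): middle of the top of the green round key, 24 mm in diameter, 64 mm in front of the sorter's origin and in its middle (between the paddles), 128 mm above the bench when up, 113 mm when fully down; the key moves straight down
- vial_front_mid (a point): centre of the first waiting vial, glass with a blue screw cap, 25 mm in diameter and 50 mm long, 20 to 35 g, lying across the ramp (axis along the sorter's x, cap to the front) against the blade, its centre about 138 mm above the bench
- vial_rear_mid (a point): centre of the second waiting vial, same but with a black cap, lying behind the first one, farther up the ramp
- ref_vial_mid (a point): centre of a bystander vial with a white cap, 25 mm in diameter and 50 mm high, standing upright on the bench before the sorter's -y lane; not part of the job
- mount: bystander: square black cell mount with a round window and four studs, 50 x 50 x 13 mm, on the bench before the sorter's +y lane; origin at the centre of its underside
- timer: bystander: white bench timer, 58 x 66 x 22 mm; origin at the centre of its underside
- notebook: bystander: blue notebook, 210 x 152 x 14 mm, on the left of the bench; origin at the centre of its underside
- pen: bystander: white pen 145 mm long, lying on the notebook
- clip: bystander: black magnet clip, 43 x 22 x 18 mm; origin at the centre of its underside
- spacers: bystander: small white card box, 33 x 49 x 34 mm; origin at the centre of its underside
- mouse: bystander: black mouse, 112 x 58 x 37 mm; origin at the centre of its underside
- memory_stick: bystander: blue memory stick, 17 x 52 x 8 mm; origin at the centre of its underside

How it is judged:
By the outcome, as a careful person would: the job done as asked, in the order asked, and still so for the second after the job is handed in, with the robot touching nothing.
It also fails if it takes over 42 s, if anything falls off the work surface, if the arm or the gripper's body presses on something with over 40 N, if the wrist force passes 120 N, or if a joint passes its speed limit or range.

## Robot

A 6-joint arm with a two-finger parallel gripper is mounted at the origin on a cart in front of the work surface, level with it; the furniture and walls round the work are solid. World frame = base frame: x ahead of the robot, y to its left, z up, the work surface at z = 0. Lengths are in m, angles in rad, forces in N, time in s.
With the tool pointing down it reaches from about 0.35 to 0.725 m from the base axis. Payload 6 kg.
Tool frame: the origin (TCP) lies midway between the tips of the shut fingers; the grasp point (between the pads) lies 19 mm behind it; z points along the fingers, y is the line along which they close (so a half turn about z gives the same grasp; the last joint's range is limited). The gripper opens to 85 mm and grips with 20 to 120 N. Pads are 22 mm wide; open, the fingers measure 114 mm over their backs; the gripper's body (76 mm by 85 mm) begins 54 mm behind the grasp point. The pads swing forward as they close: fully open they stand 13 mm farther back than shut.
Start: joints at [1.606, 0.04, 0.085, 0, -1.615, -0.334], TCP at [0.177, 0.573, 0.231] pointing down, gripper open.
Joint ranges: [-2.56, 2.56], [-1.29, 2.01], [-1.08, 1.49], [-3.29, 1.98], [-2.81, -0.18], [-2.99, 2.99]. Speed limits (rad/s): [2.57, 2.57, 3.01, 3.14, 3.14, 3.14].

## Interface

Orientations are given as a 3x3 rotation matrix whose columns are the frame's x, y, z axes.
In Python, from station import arm gives the robot as it stands.
- The arm moves only by the tool send_rows, never from a script. Its argument "series" is a list of rows, each an object of numbers: "x", "y", "z": the shift along the world's x, y, z in mm; "rx", "ry", "rz": the turn, a rotation vector about the world's x, y, z in degrees. In form: [{"x": .., "y": .., "z": .., "rx": .., "ry": .., "rz": ..}, ...]. A call has 1 to 8 rows; each row shifts and turns the commanded pose from where the row before left it; what a row does not reach is not made up. A row lasts 1/8 s, in which the tool goes at most 62.5 mm and 10.7 degrees, less where a joint would pass 70% of its speed; a pose out of reach is approached as far as the arm can. A call with a gripper value outside its range is refused whole. "hand" is the opening, from -1 (shut) to 1 (fully open), so that 0 is half open, set as the call begins (left out, the last holds). The fingers move at their own pace and stop on an object; the grip force is fixed at half the most. Time passes only in rows, so rows that do not move let the fingers close. It gives the time, the measured TCP pose, the force, the opening and the grip force at its end, in the units of the state.
- arm.state(): the state, without advancing time (a new reading comes with each control period).
- arm.get_image(name): name is "scene" or "top"; returns the picture (400x640x3 uint8, red, green, blue); there is no depth.
- arm.camera_model(name): a dict with "K" (3x3 intrinsics, pixels), "world_from_camera" (4x4, takes a point from camera to world coordinates). Camera axes: x right, y up, looking along -z (the intrinsics and any distortion apply to the point x, -y, -z); pixel columns grow to the right and rows downward; lengths in m; the calibration is good to about 2 mm. A picture is of the moment at which its call begins. camera_model takes no time and is no camera call.
- arm.close_job(): hands the job in; it is judged then, once.
Trained networks look in the newest picture that a camera, given by its name, has taken for a name from the list of things; names that differ only in an ending like _2 or _b are one class to them, and where a whole thing is asked for, a point or a joint stands for the part that bears it (a point fixed in the world has none). Each returns a list of dicts, best first, with "score" (0 to 1); they miss things now and then, are a little off and sometimes report something else, mostly with a low value. They report only what shows in the picture. A call takes as long as a camera call.
- arm.find_in(camera, name): "box" ([left, top, right, bottom] in pixels, round what is visible of it).
- arm.trace(camera, name): "pixels" (400x640 bool, what is visible of it) and "box" ([left, top, right, bottom] in pixels, round what is visible of it).
The state is a dict: "clock": time; "q": joint angles; "joint_vel": joint speeds; "effort": joint torques, N m; "tool_pos": TCP position; "eef_rot": TCP orientation; "wrist_force": force on the tool from outside, world axes, zero at the start; "moment": the same for the moment, N m; "grip_width": finger opening in m; "gripper_force": force on a finger pad.
Only numpy, scipy, OpenCV 4.12 (cv2) and the standard library are available. Lean on these libraries where they do the work, as an engineer would, in place of code of your own. Each camera call takes 0.05 s, during which the arm holds its last target. There are 200 camera calls.

## Working session

There is one attempt and no reset: what is moved stays moved. The work goes in short steps, Python scripts to look and compute and a tool call to move; the robot and the scene stay as the last step left them, time stands still between calls to the robot, and variables do not carry over. Pictures are saved under pics/ and viewed, at most 10 in all, crops included, and the job is handed in when it is done.

Besides the shell and the picture viewer there is one more tool, called after "Emit:" as name(argument=value, ...), one argument or row to a line, values as JSON. send_rows: Moves the arm, as the interface text tells. Its arguments: {"type":"object","properties":{"series":{"type":"array","items":{"type":"object","properties":{"x":{"type":"number"},"y":{"type":"number"},"z":{"type":"number"},"rx":{"type":"number"},"ry":{"type":"number"},"rz":{"type":"number"}}}},"hand":{"type":"number"}},"required":["series"]}

```bash
mkdir -p pics
cat > h.py <<'E'
import numpy as np,cv2
from station import arm
def ray(cam,uv):
    m=arm.camera_model(cam);K=np.array(m["K"]);T=np.array(m["world_from_camera"])
    d=m.get("distortion",None)
    p=cv2.undistortPoints(np.array([[uv]],float),K,np.array(d,float) if d is not None else None)[0,0]
    return T[:3,3],T[:3,:3]@np.array([p[0],-p[1],-1])
def atz(cam,uv,z):
    o,r=ray(cam,uv);return o+r*(z-o[2])/r[2]
def proj(cam,P):
    m=arm.camera_model(cam);K=np.array(m["K"]);T=np.array(m["world_from_camera"])
    c=T[:3,:3].T@(np.array(P)-T[:3,3]);c=c*[1,-1,-1];p=K@c;return p[:2]/p[2]
E
python3 - <<'E'
from h import *
ims={c:arm.get_image(c) for c in("scene","top")}
for c in ims:
    cv2.imwrite(f"pics/{c}0.png",ims[c][:,:,::-1]); m=arm.camera_model(c);print(c,m.keys(),np.round(m["world_from_camera"],3).tolist())
    for n in("sorter","release_top","paddle_left","paddle_right","gate","vial_front_mid","vial_rear_mid","ref_vial_mid","mount"):
        print(c,n,[(np.round(d["box"]).tolist(),round(d["score"],2)) for d in arm.find_in(c,n)[:2]])
s=arm.state();print(s["clock"],s["tool_pos"],np.round(s["eef_rot"],3).tolist())
E
```

```text
scene dict_keys(['K', 'world_from_camera']) [[0.861, 0.227, -0.454, -0.123], [-0.508, 0.37, -0.778, -0.979], [-0.009, 0.901, 0.434, 0.716], [0.0, 0.0, 0.0, 1.0]]
scene sorter [([275.0, 157.0, 344.0, 209.0], 0.7)]
scene release_top []
scene paddle_left [([272.0, 168.0, 322.0, 200.0], 0.57)]
scene paddle_right [([271.0, 165.0, 320.0, 200.0], 0.98), ([325.0, 220.0, 353.0, 239.0], 0.31)]
scene gate [([271.0, 166.0, 320.0, 200.0], 0.9)]
scene vial_front_mid []
scene vial_rear_mid []
scene ref_vial_mid [([312.0, 202.0, 320.0, 218.0], 0.59), ([276.0, 155.0, 342.0, 212.0], 0.17)]
scene mount [([395.0, 304.0, 413.0, 313.0], 0.69)]
top dict_keys(['K', 'world_from_camera']) [[-0.022, 0.994, -0.104, 0.379], [-1.0, -0.024, -0.016, 0.103], [-0.019, 0.103, 0.994, 1.673], [0.0, 0.0, 0.0, 1.0]]
top sorter [([257.0, 176.0, 324.0, 222.0], 0.67), ([292.0, 183.0, 298.0, 196.0], 0.25)]
top release_top [([293.0, 210.0, 293.0, 211.0], 0.5)]
top paddle_left []
top paddle_right [([274.0, 180.0, 316.0, 223.0], 0.61)]
top gate [([272.0, 178.0, 317.0, 224.0], 0.79), ([256.0, 176.0, 324.0, 224.0], 0.67)]
top vial_front_mid []
top vial_rear_mid [([298.0, 182.0, 303.0, 200.0], 0.53)]
top ref_vial_mid []
top mount []
1.0 [0.17657789 0.57342079 0.23126824] [[0.956, -0.294, -0.0], [-0.294, -0.956, -0.0], [-0.0, 0.0, -1.0]]
```

View pics/scene0.png

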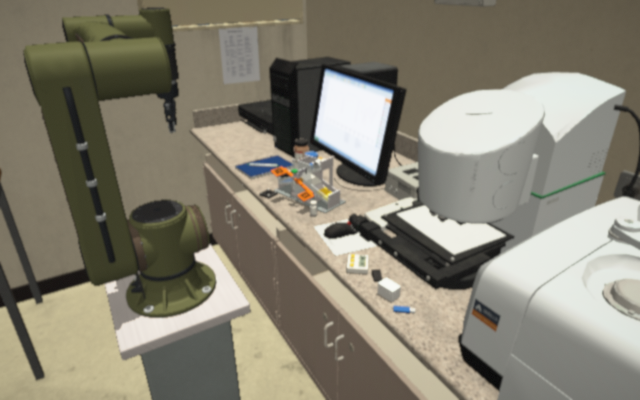

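View pics/top0.png

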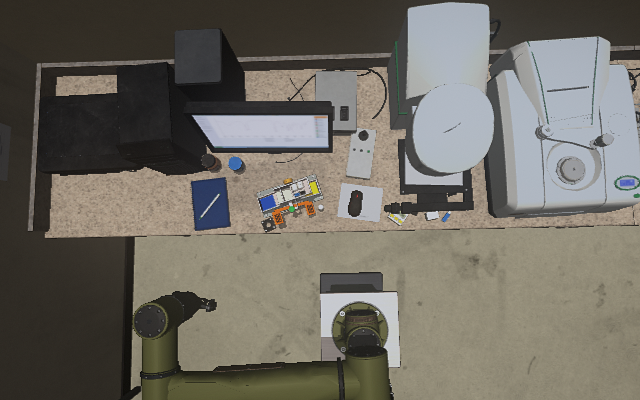

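The sorter is at about (290,198) in the top view and (310,185) in the scene view. Both are small, so I'll enlarge them and locate the orange and green parts.

Run:
```python
from h import *
a=cv2.imread("pics/top0.png")[165:240,245:335];b=cv2.imread("pics/scene0.png")[135:225,250:350]
a=cv2.resize(a,None,fx=6.5,fy=6.5,interpolation=cv2.INTER_CUBIC);b=cv2.resize(b,None,fx=5.9,fy=5.9,interpolation=cv2.INTER_CUBIC)
cv2.imwrite("pics/topc.png",a);cv2.imwrite("pics/scenec.png",b)
for c in("top","scene"):
    im=cv2.imread(f"pics/{c}0.png");h=cv2.cvtColor(im,cv2.COLOR_BGR2HSV)
    for n,lo,hi in(("orange",(5,170,130),(17,255,255)),("green",(45,90,60),(85,255,255))):
        k,l,st,ce=cv2.connectedComponentsWithStats(cv2.inRange(h,lo,hi))
        for i in range(1,k):
            if st[i,4]>4 and 240<ce[i][0]<350 and 130<ce[i][1]<240: print(c,n,st[i].tolist(),ce[i].round(1), np.round(atz(c,ce[i],.128 if n=="green" else .086),3))
print(arm.camera_model("top")["K"],arm.camera_model("scene")["K"])
```

```text
top orange [298, 201, 17, 14, 79] [306.9 206.1] [0.504 0.2   0.086]
top orange [294, 204, 3, 3, 6] [294.8 205.2] [0.509 0.248 0.086]
top orange [272, 206, 17, 19, 99] [278.9 214.1] [0.474 0.312 0.086]
top green [289, 206, 6, 6, 29] [291.4 208.7] [0.492 0.257 0.128]
scene orange [272, 167, 21, 9, 106] [281.1 171.5] [0.486 0.353 0.086]
scene orange [295, 179, 18, 22, 151] [304.1 191. ] [0.48  0.167 0.086]
scene green [292, 169, 5, 4, 16] [294.  170.5] [0.486 0.249 0.128]
[[398.73913974   0.         324.36285857]
 [  0.         398.73913974 195.45330659]
 [  0.           0.           1.        ]] [[436.1442372    0.         321.50669646]
 [  0.         436.1442372  188.81589627]
 [  0.           0.           1.        ]]
```

View pics/topc.png

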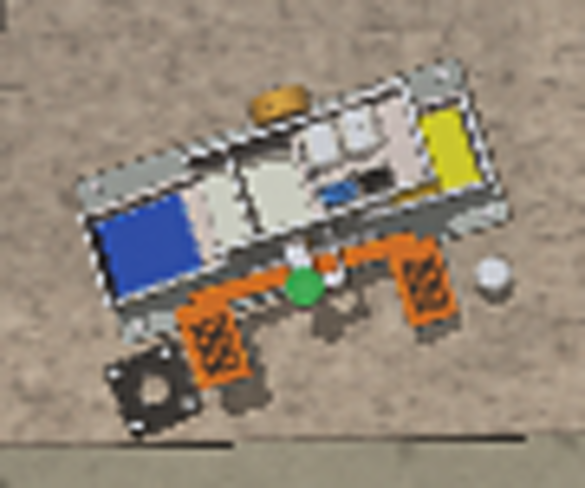

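View pics/scenec.png

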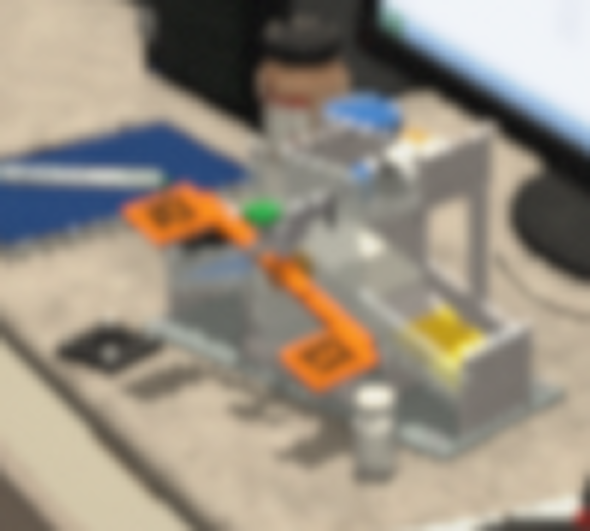

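The +y paddle is raised, at topc (214,348), so the gate is feeding yellow. I need to press paddle_left, which will feed blue. The key is at topc (305,286). Next I'll fit the sorter pose to these points in both views.

```bash
cat > fit.py <<'E'
from h import *
from scipy.optimize import least_squares
def w(p,l):
    c,s=np.cos(p[2]),np.sin(p[2]);return np.array([p[0]+c*l[0]-s*l[1],p[1]+s*l[0]+c*l[1],l[2]])
PL=(-.080,.0628,.1115);PR=(-.080,-.0672,.0596);KEY=(-.064,0,.128)
t=lambda x,y:((x+.5)/6.5-.5+245,(y+.5)/6.5-.5+165)
s=lambda x,y:((x+.5)/5.9-.5+250,(y+.5)/5.9-.5+135)
obs=[("top",t(214,348),PL),("top",t(425,285),PR),("top",t(303,287),KEY),("scene",s(170,212),PL),("scene",s(328,357),PR),("scene",s(262,213),KEY)]
f=lambda p:np.concatenate([proj(c,w(p,l))-uv for c,uv,l in obs])
if __name__=="__main__":
    r=least_squares(f,[.55,.23,.25]);p=r.x;print(p,r.fun.reshape(-1,2).round(2).tolist())
    for n,l in dict(PL=PL,PLout=(-.080,.072,.1115),PR=PR,KEY=KEY).items():q=w(p,l);print(n,q.round(4),np.hypot(q[0],q[1]).round(3))
    print("bluelane",proj("top",w(p,(0,.1,.038))))
E
python3 fit.py
```

```text
[0.55206196 0.27600284 0.29417206] [[0.39, -0.04], [0.15, 0.24], [0.27, 0.19], [-0.02, -0.12], [-0.03, -0.49], [-0.03, -1.3]]
PL [0.4573 0.3129 0.1115] 0.554
PLout [0.4546 0.3217 0.1115] 0.557
PR [0.495  0.1885 0.0596] 0.53
KEY [0.4908 0.2574 0.128 ] 0.554
bluelane [265.90561946 203.29877868]
```

Emit:
send_rows(
  hand=-1,
  series=[
    {"x":34,"y":-32,"rz":4.2},
    {"x":34,"y":-32,"rz":4.2},
    {"x":34,"y":-32,"rz":4.2},
    {"x":34,"y":-32,"rz":4.2},
    {"x":34,"y":-32,"rz":4.2},
    {"x":34,"y":-32,"rz":4.2},
    {"x":34,"y":-32,"rz":4.2},
    {"x":31,"y":-34,"z":-40,"rz":4.4},
  ],
)

```text
schema error: expected keys x, y, z, rx, ry, rz
```

Emit:
send_rows(
  hand=-1,
  series=[
    {"x":34,"y":-32,"z":0,"rx":0,"ry":0,"rz":4.2},
    {"x":34,"y":-32,"z":0,"rx":0,"ry":0,"rz":4.2},
    {"x":34,"y":-32,"z":0,"rx":0,"ry":0,"rz":4.2},
    {"x":34,"y":-32,"z":0,"rx":0,"ry":0,"rz":4.2},
    {"x":34,"y":-32,"z":0,"rx":0,"ry":0,"rz":4.2},
    {"x":34,"y":-32,"z":0,"rx":0,"ry":0,"rz":4.2},
    {"x":34,"y":-32,"z":0,"rx":0,"ry":0,"rz":4.2},
    {"x":31,"y":-34,"z":-40,"rx":0,"ry":0,"rz":4.4},
  ],
)

```text
clock: 2.0
tool_pos: [0.4479, 0.3153, 0.1943]
eef_rot: [[0.957, 0.289, 0.005], [0.289, -0.957, 0.005], [0.006, -0.003, -1.0]]
wrist_force: [0.6, 0.9, -0.6]
grip_width: -0.0003
gripper_force: 0.0
```

Emit:
send_rows(
  series=[
    {"x":0,"y":0,"z":-20,"rx":0,"ry":0,"rz":0},
    {"x":0,"y":0,"z":0,"rx":0,"ry":0,"rz":0},
    {"x":0,"y":0,"z":0,"rx":0,"ry":0,"rz":0},
  ],
)

```text
clock: 2.38
tool_pos: [0.4456, 0.3164, 0.1728]
eef_rot: [[0.958, 0.288, 0.002], [0.288, -0.958, 0.001], [0.002, -0.001, -1.0]]
wrist_force: [-0.0, -0.1, 0.3]
grip_width: -0.0001
gripper_force: 0.0
```

Emit:
send_rows(
  series=[
    {"x":0,"y":0,"z":-20,"rx":0,"ry":0,"rz":0},
    {"x":0,"y":0,"z":-20,"rx":0,"ry":0,"rz":0},
    {"x":0,"y":0,"z":-12,"rx":0,"ry":0,"rz":0},
    {"x":0,"y":0,"z":-10,"rx":0,"ry":0,"rz":0},
    {"x":0,"y":0,"z":-10,"rx":0,"ry":0,"rz":0},
    {"x":0,"y":0,"z":-10,"rx":0,"ry":0,"rz":0},
    {"x":0,"y":0,"z":-10,"rx":0,"ry":0,"rz":0},
    {"x":0,"y":0,"z":-6,"rx":0,"ry":0,"rz":0},
  ],
)

```text
clock: 3.38
tool_pos: [0.4455, 0.3152, 0.0724]
eef_rot: [[0.958, 0.287, -0.0], [0.287, -0.958, -0.001], [-0.001, 0.0, -1.0]]
wrist_force: [1.1, -0.1, 0.5]
grip_width: -0.0001
gripper_force: 0.0
```

Emit:
send_rows(
  series=[
    {"x":0,"y":0,"z":0,"rx":0,"ry":0,"rz":0},
    {"x":0,"y":0,"z":25,"rx":0,"ry":0,"rz":0},
    {"x":0,"y":0,"z":40,"rx":0,"ry":0,"rz":0},
    {"x":0,"y":0,"z":40,"rx":0,"ry":0,"rz":0},
    {"x":-60,"y":10,"z":10,"rx":0,"ry":0,"rz":0},
    {"x":-60,"y":10,"z":10,"rx":0,"ry":0,"rz":0},
    {"x":0,"y":0,"z":0,"rx":0,"ry":0,"rz":0},
  ],
)

```text
clock: 4.25
tool_pos: [0.3233, 0.3369, 0.2007]
eef_rot: [[0.956, 0.292, 0.002], [0.292, -0.956, 0.005], [0.003, -0.004, -1.0]]
wrist_force: [1.4, -0.3, -0.7]
grip_width: -0.0005
gripper_force: 0.0
```

Run:
```python
from h import *
a=arm.get_image("top")[165:240,245:335,::-1];b=arm.get_image("scene")[135:225,250:350,::-1]
a=cv2.resize(a,(396,330),interpolation=cv2.INTER_CUBIC);b=cv2.resize(b,(400,330),interpolation=cv2.INTER_CUBIC)
cv2.imwrite("pics/after1.png",np.hstack([a,b]))
print(np.round(arm.state()["tool_pos"],4))
```

```text
[0.3253 0.3359 0.1991]
```

View pics/after1.png

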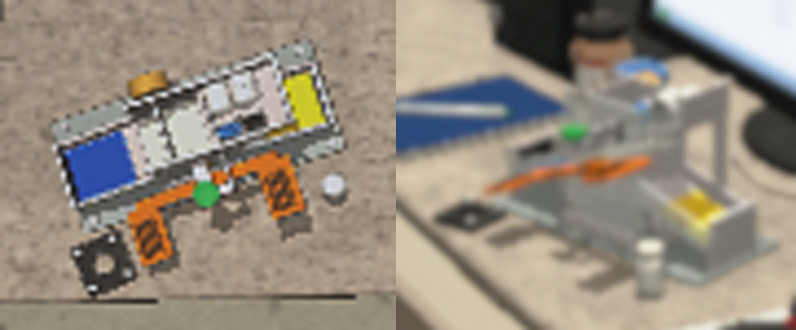

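The gate has flipped: the right paddle is up at (283,190), the left is down at (150,240), and the vials are still held at (228,130). Next I'll press the key.

Emit:
send_rows(
  series=[
    {"x":41,"y":-20,"z":0,"rx":0,"ry":0,"rz":0},
    {"x":41,"y":-20,"z":0,"rx":0,"ry":0,"rz":0},
    {"x":41,"y":-20,"z":-10,"rx":0,"ry":0,"rz":0},
    {"x":40,"y":-19,"z":-15,"rx":0,"ry":0,"rz":0},
    {"x":0,"y":0,"z":-20,"rx":0,"ry":0,"rz":0},
    {"x":0,"y":0,"z":-10,"rx":0,"ry":0,"rz":0},
    {"x":0,"y":0,"z":0,"rx":0,"ry":0,"rz":0},
    {"x":0,"y":0,"z":0,"rx":0,"ry":0,"rz":0},
  ],
)

```text
clock: 5.35
tool_pos: [0.4886, 0.257, 0.1444]
eef_rot: [[0.958, 0.288, 0.001], [0.288, -0.958, 0.001], [0.002, -0.0, -1.0]]
wrist_force: [0.4, 0.9, 0.1]
grip_width: -0.0
gripper_force: 0.0
```

Emit:
send_rows(
  series=[
    {"x":0,"y":0,"z":-10,"rx":0,"ry":0,"rz":0},
    {"x":0,"y":0,"z":-8,"rx":0,"ry":0,"rz":0},
    {"x":0,"y":0,"z":-6,"rx":0,"ry":0,"rz":0},
    {"x":0,"y":0,"z":-6,"rx":0,"ry":0,"rz":0},
    {"x":0,"y":0,"z":-2,"rx":0,"ry":0,"rz":0},
    {"x":0,"y":0,"z":0,"rx":0,"ry":0,"rz":0},
  ],
)

```text
clock: 6.1
tool_pos: [0.4887, 0.2567, 0.1127]
eef_rot: [[0.958, 0.287, 0.001], [0.287, -0.958, 0.001], [0.001, -0.0, -1.0]]
wrist_force: [-5.5, 1.3, 8.8]
grip_width: -0.0003
gripper_force: 4.1
```

Emit:
send_rows(
  series=[
    {"x":0,"y":0,"z":0,"rx":0,"ry":0,"rz":0},
    {"x":0,"y":0,"z":0,"rx":0,"ry":0,"rz":0},
    {"x":0,"y":0,"z":0,"rx":0,"ry":0,"rz":0},
    {"x":0,"y":0,"z":0,"rx":0,"ry":0,"rz":0},
    {"x":0,"y":0,"z":0,"rx":0,"ry":0,"rz":0},
    {"x":0,"y":0,"z":0,"rx":0,"ry":0,"rz":0},
    {"x":0,"y":0,"z":0,"rx":0,"ry":0,"rz":0},
    {"x":0,"y":0,"z":0,"rx":0,"ry":0,"rz":0},
  ],
)

```text
clock: 7.1
tool_pos: [0.4887, 0.2567, 0.1127]
eef_rot: [[0.958, 0.287, 0.001], [0.287, -0.958, 0.001], [0.001, -0.0, -1.0]]
wrist_force: [-3.6, 0.9, 8.5]
grip_width: -0.0001
gripper_force: 4.0
```

Emit:
send_rows(
  series=[
    {"x":0,"y":0,"z":0,"rx":0,"ry":0,"rz":0},
    {"x":0,"y":0,"z":0,"rx":0,"ry":0,"rz":0},
    {"x":0,"y":0,"z":0,"rx":0,"ry":0,"rz":0},
    {"x":0,"y":0,"z":0,"rx":0,"ry":0,"rz":0},
    {"x":0,"y":0,"z":0,"rx":0,"ry":0,"rz":0},
    {"x":0,"y":0,"z":0,"rx":0,"ry":0,"rz":0},
    {"x":0,"y":0,"z":0,"rx":0,"ry":0,"rz":0},
    {"x":0,"y":0,"z":0,"rx":0,"ry":0,"rz":0},
  ],
)

```text
clock: 8.1
tool_pos: [0.4887, 0.2567, 0.1127]
eef_rot: [[0.958, 0.287, 0.001], [0.287, -0.958, 0.001], [0.001, -0.0, -1.0]]
wrist_force: [-4.7, 1.4, 8.9]
grip_width: -0.0001
gripper_force: 4.0
```

Emit:
send_rows(
  series=[
    {"x":0,"y":0,"z":0,"rx":0,"ry":0,"rz":0},
    {"x":0,"y":0,"z":0,"rx":0,"ry":0,"rz":0},
    {"x":0,"y":0,"z":0,"rx":0,"ry":0,"rz":0},
    {"x":0,"y":0,"z":0,"rx":0,"ry":0,"rz":0},
  ],
)

```text
clock: 8.6
tool_pos: [0.4887, 0.2567, 0.1127]
eef_rot: [[0.958, 0.287, 0.001], [0.287, -0.958, 0.001], [0.001, -0.0, -1.0]]
wrist_force: [-4.6, 1.0, 8.4]
grip_width: 0.0
gripper_force: 4.0
```

Emit:
send_rows(
  series=[
    {"x":0,"y":0,"z":10,"rx":0,"ry":0,"rz":0},
    {"x":0,"y":0,"z":20,"rx":0,"ry":0,"rz":0},
    {"x":0,"y":0,"z":30,"rx":0,"ry":0,"rz":0},
    {"x":0,"y":0,"z":30,"rx":0,"ry":0,"rz":0},
    {"x":-55,"y":20,"z":0,"rx":0,"ry":0,"rz":0},
    {"x":-55,"y":20,"z":0,"rx":0,"ry":0,"rz":0},
    {"x":-40,"y":20,"z":0,"rx":0,"ry":0,"rz":0},
    {"x":0,"y":0,"z":0,"rx":0,"ry":0,"rz":0},
  ],
)

```text
clock: 9.6
tool_pos: [0.3368, 0.3174, 0.2026]
eef_rot: [[0.957, 0.291, 0.001], [0.291, -0.957, 0.002], [0.001, -0.001, -1.0]]
wrist_force: [-0.0, -0.8, 1.1]
grip_width: 0.0002
gripper_force: 0.0
```

Run:
```python
from h import *
a=arm.get_image("top")[165:240,245:335,::-1];b=arm.get_image("scene")[135:225,250:350,::-1]
a=cv2.resize(a,(396,330),interpolation=cv2.INTER_CUBIC);b=cv2.resize(b,(400,330),interpolation=cv2.INTER_CUBIC)
cv2.imwrite("pics/after2.png",np.hstack([a,b]))
print(np.round(arm.state()["tool_pos"],4))
```

```text
[0.3385 0.3165 0.2021]
```

View pics/after2.png

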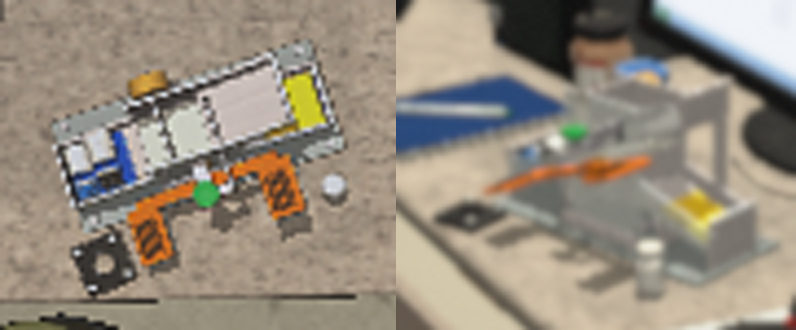

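Both vials now lie in the blue lane at (75,155) and (98,145). The ramp is empty, the key is up again, and the mount and reference vial haven't moved.

```bash
python3 -c "
from station import arm
print(arm.close_job())"
```

```text
the job is handed in; nothing more can be done
None
```

The job is done and handed in: I rocked the gate over to the blue side, held the key down about 2.5 s and let it up, and the last picture shows both vials in the blue lane, with the mount and reference vial beside the sorter unmoved.

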